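# Set the carton tape dispenser's colour wheel to magenta and lock it

## Task

Set the tape dispenser for the peony cartons: with a fingertip pressed lightly on the black ring of the springy colour wheel, drag the wheel round until the magenta sector fills the window, and only then push the yellow lock tab fully home, to the end with the magenta stripe. Go gently: never push on the dispenser or its wheel harder than 20 N (the lock tab may be pushed harder). Leave everything else on the table where it is.

Things in the scene. Friction and masses are not known exactly. Their poses are not given: they have to be found in the camera images.
- dispenser: White bench tape dispenser, fixed. Origin: on the table straight below the wheel's axle; z up, x from the axle to the window (away from the robot), y left. Housing from x -125 to +145 and y -175 to +200 mm; flat deck 60 mm above the table. Over 20 N on it or its wheel is too hard.
- hub (a point): Point on the wheel's axle at deck height, 60 mm above the table. The wheel is a level disc, radius 100, 6 mm thick, without a knob. From the axle out: steel hub to 20 mm, flush; black rubber touch ring 22 to 66 mm; eight 45 degree colour sectors to 100 mm, one magenta (others white, yellow, grey, green, blue). Shut fingers up to 40 mm across, 42 mm out, clear the window frame all round.
- face_max (a point): Point on the axle 84 mm above the table: the highest the wheel's face can be. The face's true height is NOT reported and differs between units, 70 to 84 mm. The wheel floats on a spring: gives at 3 to 4 N, then about 4.5 N per mm, hard stop after 8 mm; rises when let go. Turning takes 0.25 N m, about 6 N of drag at 42 mm: a press of 10 to 14 N grips, a lighter one slips.
- wheel (a joint): Angle of the colour wheel, rad, growing anticlockwise seen from above. 0 (and any whole turn: 6.283, -6.283) has the magenta sector centred in the window; at angle a its centre lies a anticlockwise from the window. It fills the window within 0.18 rad. It turns freely both ways; starts from 0.8 to 5.4.
- window (a point): Centre of the opening of the fixed black window frame on the dispenser, 88 mm above the table, 85 mm from the axle. The opening is 32 mm wide (along the rim) and 22 mm in the radial direction; the frame reaches inward to 66 mm from the axle and its top is 94 mm above the table; its post stands outside the wheel.
- lock_base: Grey base of the lock slide, 100 x 34 x 8 mm, fixed on the deck at the right shoulder of the dispenser; origin at the centre of its underside (60 mm above the table), axes like the dispenser's. A magenta stripe marks its +x end, where the tab is home.
- lock (a joint): Travel of the yellow lock tab along the base's +x, m: 0 open (start), 0.030 fully home against its stop. Friction 4 N; stays where it is left.
- lock_tab (a point): Centre of the top of the yellow lock tab, a block 20 mm long (along the travel), 18 mm wide and 28 mm tall above its base, top 97 mm above the table. Moves with the tab.
- tape_roll: Yellow roll of tape standing flat on the dispenser's left shoulder, outer radius 42, hole radius 30, height 44 mm; origin at the centre of its underside. Leave alone.
- flask: Steel flask, radius 34, height 235 mm, origin under its centre. Leave alone.
- twine: Spool of brown twine, radius 35, height 70 mm, origin under its centre. Leave alone.
- tape_gun: Orange hand tape gun lying flat, 183 x 90 x 54 mm, origin under its middle, tape end to its x. Leave alone.
- snips: Red-handled garden snips lying flat, 180 x 52 x 17 mm, origin under the pivot, blades to its x. Leave alone.

How it is judged:
By the outcome, as a careful person would: the job done as asked, in the order asked, and still so for the second after the job is handed in, with the robot touching nothing.
It also fails if it takes over 64 s, if anything falls off the work surface, if the arm or the gripper's body presses on something with over 40 N, if the wrist force passes 120 N, or if a joint passes its speed limit or range.

## Robot

A 6-joint arm with a two-finger parallel gripper is mounted at the origin on the work surface. World frame = base frame: x ahead of the robot, y to its left, z up, the work surface at z = 0. Lengths are in mm, angles in rad, forces in N, time in s.
With the tool pointing down it reaches from about 325 to 900 mm from the base axis. Payload 6.1 kg.
Tool frame: the origin (TCP) lies on the centre line of the jaws, within the pads' length; the fingertips stand 14 mm ahead of it and the grasp point (between the pads) lies 5 mm behind it (manip.tcp_to_tips is the distance from the TCP to the fingertips, in mm); z points along the fingers, y is the line along which they close (so a half turn about z gives the same grasp; the last joint's range is limited). The gripper opens to 85 mm and grips with 20 to 120 N. Pads are 22 mm wide; open, the fingers measure 114 mm over their backs; the gripper's body (76 mm by 85 mm) begins 54 mm behind the grasp point. The pads swing forward as they close: fully open they stand 13 mm farther back than shut.
Start: joints at [1.197, 0.22, 1.526, -0, 1.395, -0.126], TCP at [153.294, 605.902, 245.3] pointing down, gripper open.
Joint ranges: [-2.98, 2.98], [-0.91, 2.08], [0.09, 2.57], [-1.24, 4.39], [0.2, 2.65], [-2.68, 2.68]. Speed limits (rad/s): [2.57, 2.57, 3.01, 3.14, 3.14, 3.14].

## Interface

Orientations are given as a unit quaternion [x, y, z, w].
In Python, from plant import telemetry, vision, hand_in, manip gives the robot as it stands. The module is installed in compiled form; this text tells all that it offers.
- The arm moves only by the tool send_rows, never from a script. Its argument "targets" is a list of rows, each a list of 5 numbers: the shift along the tool's x, y, z in units of 25 mm (1.0 is 25 mm), then the turn about the tool's z in units of 5 degrees (1.0 is 5 degrees), then the opening in per cent of the stroke, from 0 (shut) to 100 (fully open). In form: [[x, y, z, yaw, hand], ...]. A call has 1 to 8 rows; each row is the pose to reach, as a shift and turn from the pose commanded when the call began, along the tool's axes at that moment; what a row does not reach only later rows make up. A row lasts 1/8 s, in which the tool goes at most 62.5 mm and 10.7 degrees, less where a joint would pass 70% of its speed; a pose out of reach is approached as far as the arm can. A call with a gripper value outside its range is refused whole. The fingers move at their own pace and stop on an object; "force" is the grip in N (left out, the last holds). Time passes only in rows, so rows that repeat a pose let the fingers close. It gives the time, the measured TCP pose, the force, the opening and the grip force at its end, in the units of the state.
- telemetry.read_state(): the state, without advancing time (a new reading comes with each control period).
- vision.grab_frame(name): name is "side" or "top"; returns a dict with "color" (480x640x3 uint8, red, green, blue), "depth" (480x640 float32, mm along the optical axis (not along the pixel's ray), 0 where there is no reading), "mtx" (3x3 intrinsics, pixels), "origin" and "orientation" of the camera in the world. Camera axes: x right, y down, z forward; pixel columns grow to the right and rows downward; lengths in mm; the calibration is good to about 2 mm. A picture is of the moment at which its call begins.
- hand_in(): hands the job in; it is judged then, once.
The state is a dict: "clock": time; "joint_positions": joint angles; "qvel": joint speeds; "effort": joint torques, N m; "position": TCP position; "tcp_rot": TCP orientation; "contact_force": force on the tool from outside, world axes, zero at the start; "moment": the same for the moment, N m; "finger_gap": finger opening in mm; "gripper_force": force on a finger pad.
Only numpy, scipy, OpenCV 4.12 (cv2) and the standard library are available. Lean on these libraries where they do the work, as an engineer would, in place of code of your own. Each camera call takes 0.05 s, during which the arm holds its last target. There are 200 camera calls.

## Working session

There is one attempt and no reset: what is moved stays moved. The work goes in short steps, Python scripts to look and compute and a tool call to move; the robot and the scene stay as the last step left them, time stands still between calls to the robot, and variables do not carry over. Pictures are saved under pics/ and viewed, at most 10 in all, crops included, and the job is handed in when it is done.

Besides the shell and the picture viewer there is one more tool, called after "Request:" by a JSON object that holds its "api" and its "payload", one argument or row to a line. send_rows: Moves the arm, as the interface text tells. Its arguments: {"type":"object","properties":{"targets":{"type":"array"},"force":{"type":"number"}},"required":["targets"]}

```bash
mkdir -p pics; cat > h.py <<'E'
import numpy as np, cv2
from scipy.spatial.transform import Rotation as R
from plant import telemetry, vision, hand_in, manip
def grab(n):
    f=vision.grab_frame(n); f['R']=R.from_quat(f['orientation']).as_matrix(); return f
def cloud(f):
    v,u=np.mgrid[:480,:640]; d=f['depth']; K=f['mtx']
    p=np.stack([(u-K[0,2])/K[0,0]*d,(v-K[1,2])/K[1,1]*d,d],-1)
    return p@f['R'].T+np.array(f['origin'])
def plane(f,u,v,z):
    K=f['mtx']; r=f['R']@np.array([(u-K[0,2])/K[0,0],(v-K[1,2])/K[1,1],1]); o=np.array(f['origin'])
    return o+r*(z-o[2])/r[2]
def proj(f,p):
    c=f['R'].T@(np.array(p)-f['origin']); q=f['mtx']@c; return q[:2]/q[2]
E
python3 - <<'E'
from h import *
for n in('top','side'):
    f=grab(n); cv2.imwrite(f'pics/{n}0.png',f['color'][...,::-1]); print(n,f['origin'],f['R'].round(3).tolist(),f['mtx'].tolist())
print(telemetry.read_state(), manip.tcp_to_tips)
E
```

```text
top [ 252.08718853   10.44145258 1602.19918851] [[0.013, -0.982, 0.19], [-1.0, -0.012, 0.01], [-0.008, -0.19, -0.982]] [[615.231717342882, 0.0, 305.5097459969526], [0.0, 615.231717342882, 255.1350033856235], [0.0, 0.0, 1.0]]
side [-136.6229771  -801.65728292  969.4398883 ] [[0.773, -0.385, 0.504], [-0.634, -0.495, 0.595], [0.021, -0.779, -0.627]] [[451.10795893072174, 0.0, 322.2925989811344], [0.0, 451.10795893072174, 246.14047980639393], [0.0, 0.0, 1.0]]
{'clock': 0.1, 'joint_positions': array([ 1.19692148e+00,  2.21165118e-01,  1.52751373e+00,  2.80559516e-05,
        1.39469200e+00, -1.26086298e-01]), 'qvel': array([ 1.50761365e-03, -1.87334873e-03, -2.77544286e-03, -1.08299864e-03,
        5.17294409e-05,  3.59642613e-04]), 'effort': array([ 4.67821574e-04, -4.98239994e+01, -3.90551269e+01, -1.74828710e-04,
        5.51636709e-03,  5.54271014e-05]), 'position': array([153.08156552, 605.42184917, 244.28853586]), 'tcp_rot': array([ 1.23579961e-01,  9.92334219e-01, -8.58045205e-04, -2.33328964e-04]), 'contact_force': array([ 0.7476654 ,  0.18793865, -0.1250761 ]), 'moment': array([-0.01778129,  0.02456181,  0.01123091]), 'gripper_force': 0.0, 'finger_gap': 85.64142000137713} 14.0
```

View pics/top0.png

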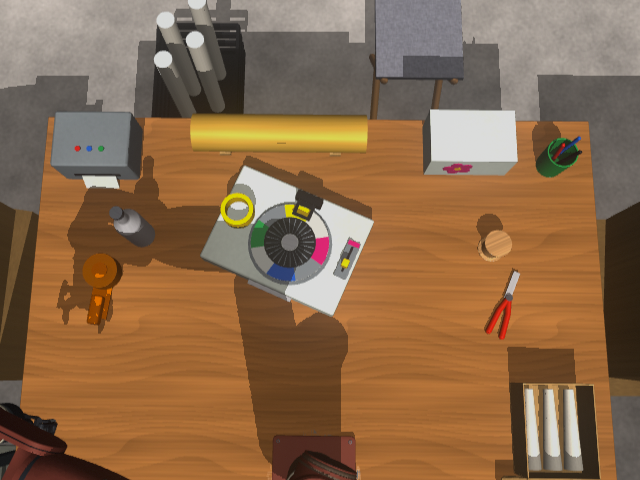

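View pics/side0.png

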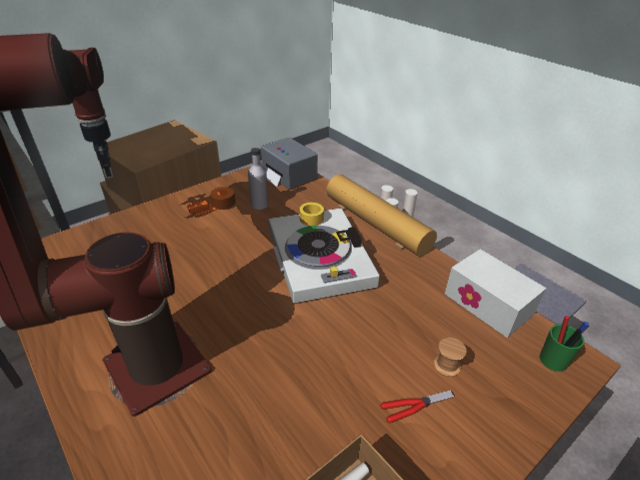

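The top view shows the hub at about (289,242), the magenta sector at (320,250), the window at (307,207), the lock tab at (345,262) and its stripe at (352,243). The side view agrees with this layout. Next I'll measure these.

```bash
cat > meas.py <<'E'
from h import *
def cent(m): 
    n,l,s,c=cv2.connectedComponentsWithStats(m.astype(np.uint8)); return sorted([(int(s[i,4]),c[i].round(1).tolist()) for i in range(1,n) if s[i,4]>8],reverse=True)[:6]
def masks(f):
    h=cv2.cvtColor(f['color'],cv2.COLOR_RGB2HSV).astype(int); H,S,V=h[...,0],h[...,1],h[...,2]
    return ((H>150)&(H<172)&(S>150)&(V>80)),((H>22)&(H<35)&(S>150)&(V>80)),((H>40)&(H<80)&(S>120)),((H>105)&(H<125)&(S>120)),h
E
python3 - <<'E'
from meas import *
for n in('top','side'):
    f=grab(n); P=cloud(f); mg,ye,gr,bl,h=masks(f)
    print(n); 
    for nm,m in (('mag',mg),('yel',ye),('green',gr),('blue',bl)):
        for a,c in cent(m): print(nm,a,c,P[int(c[1]),int(c[0])].round(1).tolist())
    if n=='top':
        sub=P[160:320,200:380]; z=sub[...,2]
        deck=(z>52)&(z<66); print('deck med',np.median(z[deck]))
        # wheel: z between 66 and 90 near hub
        c0=P[242,289]; print('hub',c0)
        r=np.hypot(P[...,0]-c0[0],P[...,1]-c0[1]); s=(r<60); print('face z',np.percentile(P[s][:,2],[5,25,50,75,95]))
        # disc outline by depth
        m=((P[...,2]>65.5)&(P[...,2]<88)&(r<112)); print(m.sum())
        # black ring / hub centroid
        V=h[...,2];S=h[...,1]
        m=((V<75)&(S<80)&(r<85)); print(cent(m))
        dk=(P[...,2]>50)&(P[...,2]<110)&(np.hypot(P[...,0]-c0[0],P[...,1]-c0[1])<300)
        cs,_=cv2.findContours(dk.astype(np.uint8),cv2.RETR_EXTERNAL,cv2.CHAIN_APPROX_NONE); c=max(cs,key=cv2.contourArea)
        hull=cv2.convexHull(c)[:,0]; pts=np.array([plane(f,u,v,60)[:2] for u,v in hull],np.float32); print('rect',cv2.minAreaRect(pts), cv2.boxPoints(cv2.minAreaRect(pts)))
        cv2.imwrite('pics/c1.png',cv2.resize(f['color'][150:330,190:390,::-1],None,fx=4,fy=3.3*4/3.3*0.83,interpolation=2)[:600])
E
```

```text
top
mag 321 [320.5, 249.7] [565.2, -9.9, 70.2]
mag 140 [457.3, 167.9] [787.1, -364.6, 70.6]
mag 50 [353.5, 243.5] [581.2, -93.6, 73.0]
yel 1676 [280.1, 135.3] [859.9, 96.7, 97.3]
yel 579 [237.0, 209.6] [671.1, 206.3, 58.5]
yel 139 [291.6, 212.2] [660.4, 65.3, 74.1]
yel 96 [303.1, 210.3] [666.5, 34.7, 72.6]
yel 61 [345.0, 262.5] [527.5, -72.0, 96.8]
green 414 [555.6, 160.7] [833.2, -647.5, 3.7]
green 258 [257.9, 234.8] [601.5, 150.9, 74.6]
green 48 [572.2, 148.8] [833.1, -655.8, 94.6]
green 22 [100.3, 148.1] [809.5, 551.8, 124.0]
blue 316 [281.6, 272.6] [504.4, 87.8, 73.0]
blue 64 [570.6, 144.1] [834.2, -640.5, 119.3]
blue 24 [88.7, 148.0] [809.9, 583.0, 122.2]
deck med 60.13310216768514
hub [581.55342413  69.00794863  74.55387412]
face z [69.0582981  72.1737907  74.59031237 76.89974721 80.21531204]
4704
[(1602, [287.8, 242.5]), (55, [301.0, 214.9])]
rect ((594.9690551757812, 78.88250732421875), (381.0387268066406, 269.8724365234375), 66.69215393066406) [[ 395.66162  -42.69861]
 [ 643.5104  -149.47937]
 [ 794.2765   200.46362]
 [ 546.42773  307.2444 ]]
side
mag 263 [469.4, 295.7] [785.7, -369.0, 59.3]
mag 143 [329.2, 258.2] [564.4, -7.9, 72.0]
mag 18 [351.9, 271.8] [582.3, -89.4, 66.2]
yel 155 [311.2, 209.7] [677.1, 224.7, 82.0]
yel 30 [336.8, 236.9] [653.6, 62.8, 72.4]
yel 23 [333.4, 268.7] [524.2, -72.7, 98.3]
green 910 [560.3, 349.9] [783.9, -636.5, 82.7]
green 13 [313.5, 226.7] [626.5, 149.6, 74.7]
blue 121 [294.5, 250.3] [504.9, 92.3, 69.0]
blue 41 [583.4, 326.1] [832.6, -647.2, 143.0]
```

View pics/c1.png

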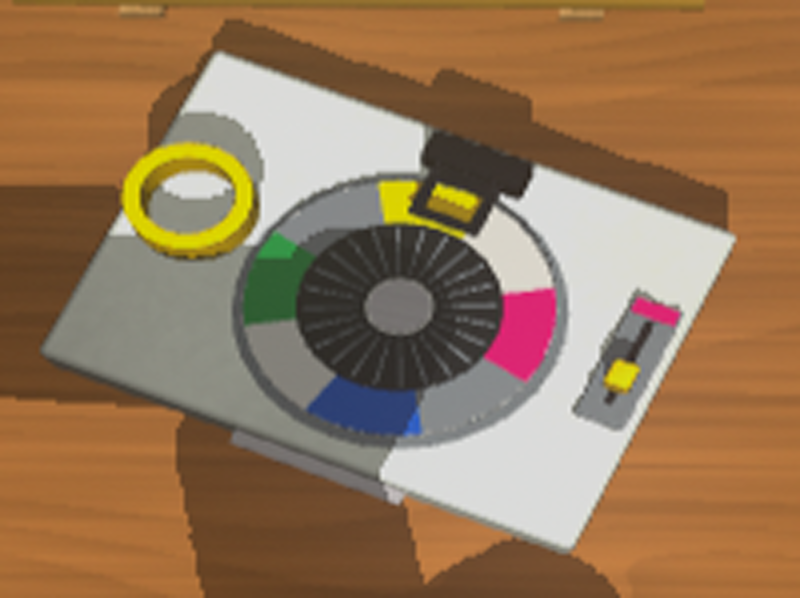

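The measurements agree with each other:
- **Hub:** about (581, 70).
- **Dispenser yaw:** about -23.3°.
- **Wheel face:** about z 74.5.
- **Magenta sector:** at world angle -101°, so the wheel has to turn about +78° anticlockwise.

I'm moving above the ring on the side opposite the window, with the fingers shut.

Request:
{"api": "send_rows", "payload": {
  "targets": [
    [-2, -1.5, 0, 1, 0],
    [-4, -3, 0, 2, 0],
    [-6, -4.5, 0, 3, 0],
    [-8, -6, 0, 4, 0],
    [-10, -7.5, 0, 5, 0],
    [-12, -9, 0, 6, 0],
    [-14, -10.4, 0, 7, 0],
    [-16, -11.9, 0, 8, 0]
  ],
  "force": 40
}}

```text
clock: 1.2
position: [469.1, 217.7, 245.4]
tcp_rot: [0.457, 0.89, 0.0, 0.0]
contact_force: [0.8, 1.7, 0.4]
finger_gap: 0.2
gripper_force: 0.0
```

```bash
cat > st.py <<'E'
from h import *
import sys
# usage: st.py x y z [toolx world angle deg] -> needed shift in units
s=telemetry.read_state(); M=R.from_quat(s['tcp_rot']).as_matrix(); p=s['position']
print('t',round(s['clock'],2),'p',p.round(1),'F',s['contact_force'].round(1),'psi',round(np.degrees(np.arctan2(M[1,0],M[0,0])),1),'gap',round(s['finger_gap'],1),'j',s['joint_positions'].round(2), 'tilt',M[:2,2].round(4))
a=list(map(float,sys.argv[1:]))
if a: print('shift units',(M.T@(np.array(a[:3])-p)/25).round(3))
E
python3 st.py 560.2 106.6 150
```

```text
t 1.2 p [469.1 217.7 245.4] F [0.8 1.7 0.4] psi 125.6 gap 0.2 j [ 0.28 -0.04  1.8   0.    1.38 -0.34] tilt [0.0005 0.0003]
shift units [-5.735  0.369  3.817]
```

Request:
{"api": "send_rows", "payload": {
  "targets": [
    [-2, 0.1, 0.5, 0, 0],
    [-4, 0.25, 2, 0, 0],
    [-5.74, 0.37, 3.8, 0, 0],
    [-5.74, 0.37, 5, 0, 0],
    [-5.74, 0.37, 5.6, 0, 0],
    [-5.74, 0.37, 5.6, 0, 0],
    [-5.74, 0.37, 5.6, 0, 0]
  ]
}}

```text
clock: 2.08
position: [560.4, 109.1, 107.0]
tcp_rot: [0.455, 0.89, 0.001, 0.001]
contact_force: [-0.2, 0.9, 0.1]
finger_gap: -0.3
gripper_force: 0.0
```

```bash
python3 st.py 560.2 106.6 88.5; python3 - <<'E'
from meas import *
f=grab('side'); u,v=proj(f,[560,107,90]).astype(int); cv2.imwrite('pics/s2.png',cv2.resize(f['color'][v-75:v+75,u-100:u+100,::-1],None,fx=4,fy=4))
E
```

```text
t 2.08 p [560.4 109.1 107. ] F [-0.2  0.9  0.1] psi 125.9 gap -0.3 j [ 0.05  0.23  1.79  0.    1.12 -0.57] tilt [0.0026 0.0002]
shift units [-0.073 -0.067  0.739]
```

View pics/s2.png

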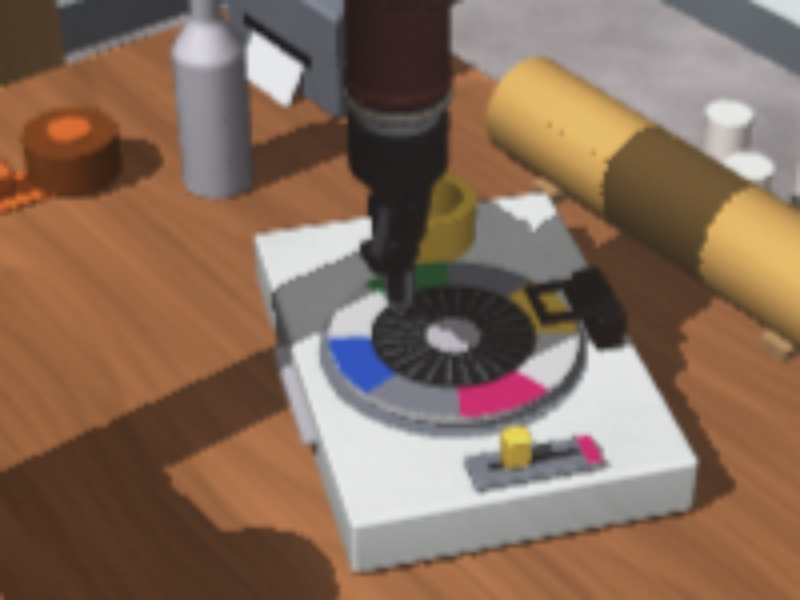

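The shut fingertips are over the black ring, opposite the window, with clear space around them. I'm descending gently.

Request:
{"api": "send_rows", "payload": {
  "targets": [
    [0, 0, 0.12, 0, 0],
    [0, 0, 0.24, 0, 0],
    [0, 0, 0.36, 0, 0],
    [0, 0, 0.44, 0, 0],
    [0, 0, 0.5, 0, 0],
    [0, 0, 0.54, 0, 0],
    [0, 0, 0.54, 0, 0],
    [0, 0, 0.54, 0, 0]
  ]
}}

```text
clock: 3.12
position: [559.6, 108.4, 91.9]
tcp_rot: [0.456, 0.89, 0.0, 0.0]
contact_force: [-0.0, 1.0, 0.3]
finger_gap: 0.0
gripper_force: 0.0
```

Request:
{"api": "send_rows", "payload": {
  "targets": [
    [0, 0, 0.03, 0, 0],
    [0, 0, 0.06, 0, 0],
    [0, 0, 0.09, 0, 0],
    [0, 0, 0.12, 0, 0],
    [0, 0, 0.12, 0, 0]
  ]
}}

```text
clock: 3.75
position: [559.5, 108.4, 88.7]
tcp_rot: [0.456, 0.89, -0.0, -0.0]
contact_force: [-0.4, 0.4, -0.8]
finger_gap: -0.0
gripper_force: 0.0
```

Request:
{"api": "send_rows", "payload": {
  "targets": [
    [0, 0, 0.03, 0, 0],
    [0, 0, 0.06, 0, 0],
    [0, 0, 0.06, 0, 0]
  ]
}}

```text
clock: 4.12
position: [559.7, 108.5, 87.8]
tcp_rot: [0.456, 0.89, 0.0, 0.0]
contact_force: [-1.9, -0.7, 4.4]
finger_gap: 0.2
gripper_force: 2.2
```

Request:
{"api": "send_rows", "payload": {
  "targets": [
    [0, 0, 0.03, 0, 0],
    [0, 0, 0.06, 0, 0],
    [0, 0, 0.06, 0, 0]
  ]
}}

```text
clock: 4.5
position: [559.8, 108.6, 86.6]
tcp_rot: [0.455, 0.89, 0.0, 0.0]
contact_force: [-3.4, 1.7, 7.8]
finger_gap: -0.2
gripper_force: 3.9
```

```bash
cat > arc.py <<'E'
import sys
from h import *
# arc.py dtheta_deg nrows : units along tool axes, with yaw
hub=np.array([581.2,70.2]); s=telemetry.read_state(); M=R.from_quat(s['tcp_rot']).as_matrix(); p=s['position']
d=p[:2]-hub; r=np.hypot(*d); a0=np.arctan2(d[1],d[0]); D=float(sys.argv[1]); n=int(sys.argv[2])
print('r',r.round(1),'ang',np.degrees(a0).round(1),'F',s['contact_force'].round(1),'z',p[2].round(1))
for i in range(1,n+1):
    a=a0+np.radians(D)*i/n; q=np.array([*(hub+42*np.array([np.cos(a),np.sin(a)])),p[2]])
    print((M.T@(q-p)/25).round(2)[:2],round(-D*i/n/5,2))
E
python3 arc.py 40 8
```

```text
r 43.9 ang 119.1 F [-3.4  1.7  7.8] z 86.6
[-0.07 -0.16] -1.0
[-0.07 -0.3 ] -2.0
[-0.08 -0.45] -3.0
[-0.11 -0.59] -4.0
[-0.15 -0.73] -5.0
[-0.2  -0.87] -6.0
[-0.27 -1.  ] -7.0
[-0.34 -1.13] -8.0
```

Request:
{"api": "send_rows", "payload": {
  "targets": [
    [0, 0, 0.03, 0, 0],
    [0, 0, 0.04, 0, 0],
    [-0.07, -0.16, 0.04, -1, 0],
    [-0.07, -0.3, 0.04, -2, 0],
    [-0.08, -0.45, 0.04, -3, 0],
    [-0.11, -0.59, 0.04, -4, 0]
  ]
}}

```text
clock: 5.25
position: [551.8, 98.2, 86.8]
tcp_rot: [0.293, 0.956, 0.002, 0.003]
contact_force: [2.5, 3.6, 7.4]
finger_gap: -0.1
gripper_force: 3.6
```

```bash
cat > wh.py <<'E'
from meas import *
hub=np.array([581.2,70.2])
for n in('top','side'):
    f=grab(n); mg=masks(f)[0]
    v,u=np.nonzero(mg); q=np.array([plane(f,a,b,74)[:2] for a,b in zip(u,v)])-hub; r=np.hypot(*q.T); k=(r<102)&(r>66)
    a=np.degrees(np.arctan2(q[k,1],q[k,0])); print(n,k.sum(),'mean',a.mean().round(1),'range',np.percentile(a,[2,98]).round(1),'rel window',(a.mean()+23.3).round(1))
E
python3 wh.py; python3 arc.py 40 8
```

```text
top 323 mean -102.9 range [-123.3  -82.4] rel window -79.6
side 144 mean -103.3 range [-123.3  -83.2] rel window -80.0
r 40.6 ang 136.7 F [1.7 2.1 7.6] z 86.8
[ 0.07 -0.14] -1.0
[ 0.08 -0.28] -2.0
[ 0.07 -0.43] -3.0
[ 0.05 -0.57] -4.0
[ 0.01 -0.72] -5.0
[-0.03 -0.86] -6.0
[-0.09 -0.99] -7.0
[-0.16 -1.12] -8.0
```

It slipped because the press was only 7.6 N. I need about 12 N.

Request:
{"api": "send_rows", "payload": {
  "targets": [
    [0, 0, 0.03, 0, 0],
    [0, 0, 0.05, 0, 0],
    [0, 0, 0.05, 0, 0],
    [0, 0, 0.05, 0, 0]
  ]
}}

```text
clock: 5.85
position: [551.7, 98.1, 85.9]
tcp_rot: [0.294, 0.956, 0.001, 0.003]
contact_force: [0.3, 3.4, 10.5]
finger_gap: 0.1
gripper_force: 5.1
```

Request:
{"api": "send_rows", "payload": {
  "targets": [
    [0, 0, 0.03, 0, 0],
    [0, 0, 0.03, 0, 0],
    [0.04, -0.14, 0.03, -1, 0],
    [0.06, -0.28, 0.03, -2, 0],
    [0.07, -0.43, 0.03, -3, 0],
    [0.05, -0.57, 0.03, -4, 0]
  ]
}}

```text
clock: 6.6
position: [543.6, 87.5, 85.7]
tcp_rot: [0.122, 0.992, 0.002, 0.004]
contact_force: [2.2, 5.0, 10.2]
finger_gap: -0.2
gripper_force: 5.3
```

```bash
python3 wh.py; python3 arc.py 40 8
```

```text
top 324 mean -102.9 range [-123.3  -82.4] rel window -79.6
side 143 mean -103.5 range [-123.3  -83.5] rel window -80.2
r 41.4 ang 155.5 F [ 2.1  5.5 10.8] z 85.7
[ 0.04 -0.14] -1.0
[ 0.05 -0.29] -2.0
[ 0.04 -0.43] -3.0
[ 0.03 -0.58] -4.0
[-0.01 -0.72] -5.0
[-0.05 -0.86] -6.0
[-0.1 -1. ] -7.0
[-0.17 -1.13] -8.0
```

It's still slipping just short of turning: drag is 5.5 N at a 10.5 N press. I'll lift, go back to the start of the arc so the wrist has room, and press to about 13 N.

Request:
{"api": "send_rows", "payload": {
  "targets": [
    [0, 0, -0.3, 0, 0],
    [0, 0, -0.5, 0, 0],
    [-0.1, 0.3, -0.5, 2, 0],
    [-0.3, 0.6, -0.5, 4, 0],
    [-0.46, 0.9, -0.5, 6, 0],
    [-0.46, 0.9, -0.5, 8, 0],
    [-0.46, 0.9, -0.3, 8, 0],
    [-0.46, 0.9, -0.12, 8, 0]
  ]
}}

```text
clock: 7.7
position: [556.6, 105.5, 85.7]
tcp_rot: [0.454, 0.891, -0.0, -0.0]
contact_force: [-3.9, 0.8, 11.1]
finger_gap: 0.0
gripper_force: 5.4
```

Request:
{"api": "send_rows", "payload": {
  "targets": [
    [0, 0, 0.04, 0, 0],
    [0, 0, 0.08, 0, 0],
    [0, 0, 0.1, 0, 0],
    [0, 0, 0.1, 0, 0],
    [0, 0, 0.1, 0, 0]
  ]
}}

```text
clock: 8.32
position: [556.8, 105.6, 84.7]
tcp_rot: [0.454, 0.891, 0.0, -0.0]
contact_force: [-5.5, 0.6, 12.9]
finger_gap: 0.0
gripper_force: 6.8
```

```bash
python3 arc.py 40 8
```

```text
r 43.0 ang 124.6 F [-5.5  0.6 12.9] z 84.7
[-0.04 -0.15] -1.0
[-0.06 -0.29] -2.0
[-0.09 -0.44] -3.0
[-0.13 -0.58] -4.0
[-0.18 -0.71] -5.0
[-0.25 -0.85] -6.0
[-0.32 -0.97] -7.0
[-0.41 -1.09] -8.0
```

Request:
{"api": "send_rows", "payload": {
  "targets": [
    [-0.02, -0.15, 0.02, -1, 0],
    [-0.04, -0.29, 0.02, -2, 0],
    [-0.07, -0.44, 0.02, -3, 0],
    [-0.11, -0.58, 0.02, -4, 0]
  ]
}}

```text
clock: 8.82
position: [550.1, 95.8, 85.7]
tcp_rot: [0.291, 0.957, 0.002, 0.004]
contact_force: [3.1, 3.8, 10.2]
finger_gap: 0.0
gripper_force: 5.3
```

```bash
python3 wh.py; python3 arc.py 40 8
```

```text
top 323 mean -102.9 range [-123.3  -82.4] rel window -79.6
side 143 mean -103.5 range [-123.3  -83.5] rel window -80.2
r 40.3 ang 140.9 F [ 3.   4.2 11.4] z 85.7
[ 0.08 -0.14] -1.0
[ 0.07 -0.29] -2.0
[ 0.05 -0.43] -3.0
[ 0.02 -0.58] -4.0
[-0.02 -0.71] -5.0
[-0.08 -0.85] -6.0
[-0.15 -0.98] -7.0
[-0.22 -1.1 ] -8.0
```

The downward force falls while the finger moves. Dragging further out at 50 mm is still on the ring and clear of the frame on this side, and it needs only 5 N of drag. I'll also press a little more.

```bash
sed -i 's/hub+42/hub+50/' arc.py; python3 arc.py 40 8
```

```text
r 40.3 ang 140.9 F [ 3.   4.2 11.4] z 85.7
[ 0.4  -0.14] -1.0
[ 0.39 -0.31] -2.0
[ 0.37 -0.49] -3.0
[ 0.33 -0.66] -4.0
[ 0.28 -0.82] -5.0
[ 0.21 -0.98] -6.0
[ 0.13 -1.14] -7.0
[ 0.04 -1.29] -8.0
```

Request:
{"api": "send_rows", "payload": {
  "targets": [
    [0.2, 0, 0, 0, 0],
    [0.4, 0, 0.03, 0, 0],
    [0.4, -0.14, 0.04, -1, 0],
    [0.39, -0.31, 0.04, -2, 0],
    [0.37, -0.49, 0.04, -3, 0],
    [0.33, -0.66, 0.04, -4, 0]
  ]
}}

```text
clock: 9.68
position: [534.1, 86.6, 84.8]
tcp_rot: [0.121, 0.993, 0.001, 0.004]
contact_force: [3.0, 4.5, 11.6]
finger_gap: -0.1
gripper_force: 5.9
```

```bash
python3 wh.py; python3 arc.py 40 8; python3 st.py
```

```text
top 318 mean -88.5 range [-108.7  -68.2] rel window -65.2
side 140 mean -89.0 range [-108.7  -68.9] rel window -65.7
r 50.0 ang 161.3 F [ 2.   3.4 12.3] z 84.7
[ 0.01 -0.17] -1.0
[ 0.   -0.35] -2.0
[-0.02 -0.52] -3.0
[-0.06 -0.69] -4.0
[-0.11 -0.86] -5.0
[-0.18 -1.02] -6.0
[-0.26 -1.17] -7.0
[-0.36 -1.32] -8.0
t 9.78 p [533.9  86.3  84.7] F [ 2.   3.4 12.3] psi 166.1 gap 0.2 j [ 0.01  0.19  1.88  0.    1.06 -1.31] tilt [0.0078 0.0015]
```

The wheel turned 14° and is gripping. I'm continuing.

Request:
{"api": "send_rows", "payload": {
  "targets": [
    [0.01, -0.17, 0.01, -1, 0],
    [0, -0.35, 0.01, -2, 0],
    [-0.02, -0.52, 0.01, -3, 0],
    [-0.06, -0.69, 0.01, -4, 0],
    [-0.11, -0.86, 0.01, -5, 0],
    [-0.18, -1.02, 0.01, -6, 0],
    [-0.26, -1.17, 0.01, -7, 0]
  ]
}}

```text
clock: 10.65
position: [531.4, 56.6, 83.8]
tcp_rot: [-0.183, 0.983, 0.001, 0.002]
contact_force: [-4.0, 4.6, 14.3]
finger_gap: 0.1
gripper_force: 7.3
```

```bash
python3 wh.py; python3 arc.py 40 8; python3 st.py
```

```text
top 72 mean -68.2 range [-76.9 -54.8] rel window -44.9
side 127 mean -57.7 range [-77. -38.] rel window -34.4
r 51.6 ang -164.3 F [-3.   4.8 15.2] z 83.9
[-0.06 -0.18] -1.0
[-0.06 -0.35] -2.0
[-0.08 -0.53] -3.0
[-0.12 -0.7 ] -4.0
[-0.17 -0.87] -5.0
[-0.24 -1.03] -6.0
[-0.32 -1.18] -7.0
[-0.41 -1.33] -8.0
t 10.75 p [531.5  56.3  83.9] F [-3.   4.8 15.2] psi -158.9 gap 0.1 j [-0.04  0.18  1.9   0.    1.06 -1.98] tilt [0.0038 0.0013]
```

About 34° is left. I'm easing the press slightly and going on.

Request:
{"api": "send_rows", "payload": {
  "targets": [
    [-0.04, -0.18, -0.03, -1, 0],
    [-0.05, -0.35, -0.03, -2, 0],
    [-0.08, -0.53, -0.04, -3, 0],
    [-0.12, -0.7, -0.04, -4, 0],
    [-0.17, -0.87, -0.04, -5, 0],
    [-0.24, -1.03, -0.04, -6, 0],
    [-0.32, -1.17, -0.04, -7, 0],
    [-0.32, -1.17, -0.04, -7, 0]
  ]
}}

```text
clock: 11.75
position: [546.8, 30.5, 83.7]
tcp_rot: [-0.47, 0.883, 0.0, -0.001]
contact_force: [-8.9, -2.8, 15.2]
finger_gap: 0.1
gripper_force: 7.9
```

```bash
python3 wh.py; python3 arc.py 40 8; python3 st.py
```

```text
r 52.6 ang -130.9 F [-9.2 -2.9 16. ] z 83.7
[-0.09 -0.19] -1.0
[-0.09 -0.36] -2.0
[-0.11 -0.53] -3.0
[-0.14 -0.71] -4.0
[-0.19 -0.87] -5.0
[-0.25 -1.04] -6.0
[-0.32 -1.19] -7.0
[-0.41 -1.34] -8.0
t 11.8 p [546.8  30.5  83.7] F [-9.2 -2.9 16. ] psi -124.0 gap -0.2 j [-0.09  0.22  1.86 -0.    1.07 -2.63] tilt [-0.0023 -0.0012]wh.py:6: RuntimeWarning: Mean of empty slice.
  a=np.degrees(np.arctan2(q[k,1],q[k,0])); print(n,k.sum(),'mean',a.mean().round(1),'range',np.percentile(a,[2,98]).round(1),'rel window',(a.mean()+23.3).round(1))
  ret = ret.dtype.type(ret / rcount)
Traceback (most recent call last):
  File "wh.py", line 6, in <module>
    a=np.degrees(np.arctan2(q[k,1],q[k,0])); print(n,k.sum(),'mean',a.mean().round(1),'range',np.percentile(a,[2,98]).round(1),'rel window',(a.mean()+23.3).round(1))
                                                                                              ~~~~~~~~~~~~~^^^^^^^^^^
IndexError: index -1 is out of bounds for axis 0 with size 0
```

Everything is magenta-free outside the frame now, which means the sector is at or near the window. I'm lifting straight up and moving to the standoff behind the tab, turning the wrist back on the way.

Request:
{"api": "send_rows", "payload": {
  "targets": [
    [0, 0, -0.4, 0, 0],
    [0, 0, -1.5, 0, 0],
    [0, 0, -3, 2, 0],
    [1, 0, -4, 4, 0],
    [2, 0.1, -4, 6, 0],
    [3, 0.15, -4, 8, 0],
    [4.2, 0.18, -4, 10, 0],
    [4.2, 0.18, -4, 12, 0]
  ]
}}

```text
clock: 12.8
position: [483.6, -54.3, 182.0]
tcp_rot: [0.039, 0.999, -0.0, -0.001]
contact_force: [0.2, 0.7, -0.3]
finger_gap: -0.0
gripper_force: 0.0
```

```bash
python3 st.py; python3 - <<'E'
from meas import *
for n in('side','top'):
    f=grab(n); mg,ye,*_=masks(f)
    for nm,m in (('mag',mg),('yel',ye)):
        for a,c in cent(m): print(n,nm,a,c,plane(f,*c,97 if nm=='yel' else 74).round(1).tolist())
    u,v=proj(f,[620,10,75]).astype(int); cv2.imwrite(f'pics/{n}3.png',cv2.resize(f['color'][v-45:v+45,u-50:u+50,::-1],None,fx=6,fy=6))
im=np.hstack([cv2.imread('pics/side3.png'),cv2.imread('pics/top3.png')]); cv2.imwrite('pics/st3.png',cv2.resize(im,(800,360)))
E
```

```text
t 12.8 p [483.6 -54.3 182. ] F [ 0.2  0.7 -0.3] psi 175.5 gap -0.0 j [-0.27 -0.06  1.94 -0.    1.26 -1.77] tilt [-0.0011 -0.0002]
side mag 262 [469.3, 295.7] [769.1, -378.2, 74.0]
side mag 45 [342.7, 241.7] [649.6, 25.3, 74.0]
side mag 18 [351.9, 271.8] [575.8, -99.9, 74.0]
side mag 16 [342.6, 235.3] [671.7, 50.9, 74.0]
side yel 22 [333.1, 268.8] [523.1, -74.5, 97.0]
side yel 20 [301.9, 206.8] [646.7, 237.2, 97.0]
top mag 139 [457.4, 167.9] [783.5, -364.7, 74.0]
top mag 110 [300.4, 214.8] [653.3, 41.1, 74.0]
top mag 96 [303.1, 210.8] [664.0, 34.3, 74.0]
top yel 1232 [250.4, 134.7] [860.0, 173.5, 97.0]
top yel 483 [236.0, 207.3] [665.0, 204.1, 97.0]
top yel 313 [259.9, 230.0] [606.7, 141.9, 97.0]
top yel 27 [365.3, 137.0] [856.7, -124.1, 97.0]
```

View pics/st3.png

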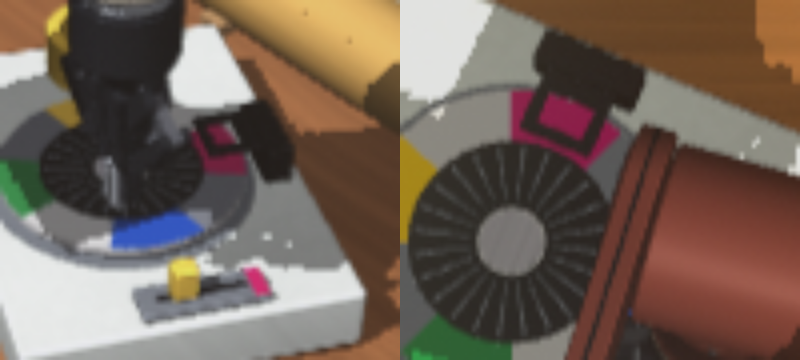

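Magenta fills the window opening and shows on both sides of the frame. I'll check the centring from the sector's edges.

```bash
cat > edge.py <<'E'
from meas import *
hub=np.array([581.2,70.2])
for n in('top','side'):
    f=grab(n); h=cv2.cvtColor(f['color'],cv2.COLOR_RGB2HSV).astype(int); m=(h[...,0]>145)&(h[...,0]<178)&(h[...,1]>110)&(h[...,2]>50)
    v,u=np.nonzero(m); q=np.array([plane(f,a,b,74.5)[:2] for a,b in zip(u,v)])-hub; r=np.hypot(*q.T); k=(r<101)&(r>64)
    a=np.degrees(np.arctan2(q[k,1],q[k,0])); e=np.percentile(a,[1,99]); print(n,k.sum(),'edges',e.round(1),'mid',e.mean().round(1),'rel',(e.mean()+23.3).round(1))
E
python3 edge.py; python3 st.py 484.7 -54 94
```

```text
top 231 edges [-44.   -1.3] mid -22.6 rel 0.7
side 87 edges [-44.6  -4. ] mid -24.3 rel -1.0
t 13.0 p [484.7 -53.  182.3] F [-0.1  0.8 -0.5] psi 176.1 gap -0.1 j [-0.27 -0.06  1.94  0.    1.26 -1.77] tilt [-0.0003  0.0001]
shift units [-3.000e-03 -3.900e-02  3.532e+00]
```

The wheel is centred within about 1°, and the limit is ±10°. Next I'm aligning behind the tab and lowering to a tip height of about 78 mm, above the base and beside the tab.

Request:
{"api": "send_rows", "payload": {
  "targets": [
    [-0.1, -0.11, 0.5, 2, 0],
    [-0.1, -0.11, 1.5, 3.9, 0],
    [-0.1, -0.11, 2.5, 3.9, 0],
    [-0.1, -0.11, 3.2, 3.9, 0],
    [-0.1, -0.11, 3.6, 3.9, 0],
    [-0.1, -0.11, 3.6, 3.9, 0],
    [-0.1, -0.11, 3.6, 3.9, 0]
  ]
}}

```text
clock: 13.88
position: [487.8, -56.1, 93.4]
tcp_rot: [0.205, 0.979, -0.0, 0.001]
contact_force: [-0.3, 0.3, -0.8]
finger_gap: -0.3
gripper_force: 0.0
```

```bash
python3 st.py 526 -72.5 92
```

```text
t 13.88 p [487.8 -56.1  93.4] F [-0.3  0.3 -0.8] psi 156.3 gap -0.3 j [-0.28  0.07  2.   -0.    1.07 -1.43] tilt [ 0.0013 -0.0004]
shift units [-1.662  0.013  0.057]
```

Request:
{"api": "send_rows", "payload": {
  "targets": [
    [-0.3, 0.01, 0, 0, 0],
    [-0.6, 0.01, 0, 0, 0],
    [-0.8, 0.01, 0, 0, 0],
    [-1.0, 0.01, 0, 0, 0],
    [-1.2, 0.01, 0, 0, 0],
    [-1.4, 0.01, 0, 0, 0],
    [-1.6, 0.01, 0, 0, 0],
    [-1.75, 0.01, 0, 0, 0]
  ]
}}

```text
clock: 14.88
position: [527.4, -73.2, 92.4]
tcp_rot: [0.205, 0.979, 0.0, -0.0]
contact_force: [-3.8, 2.6, 0.9]
finger_gap: -0.3
gripper_force: 2.1
```

Request:
{"api": "send_rows", "payload": {
  "targets": [
    [-0.08, 0, 0, 0, 0],
    [-0.16, 0, 0, 0, 0],
    [-0.24, 0, 0, 0, 0],
    [-0.24, 0, 0, 0, 0],
    [-0.24, 0, 0, 0, 0]
  ]
}}

```text
clock: 15.5
position: [532.9, -75.8, 92.4]
tcp_rot: [0.205, 0.979, -0.0, 0.0]
contact_force: [-1.4, 2.9, -0.7]
finger_gap: -0.2
gripper_force: 1.2
```

Request:
{"api": "send_rows", "payload": {
  "targets": [
    [-0.06, 0, 0, 0, 0],
    [-0.12, 0, 0, 0, 0],
    [-0.18, 0, 0, 0, 0],
    [-0.24, 0, 0, 0, 0],
    [-0.24, 0, 0, 0, 0]
  ]
}}

```text
clock: 16.12
position: [536.1, -77.2, 92.4]
tcp_rot: [0.205, 0.979, 0.0, -0.003]
contact_force: [-12.3, 7.2, 9.2]
finger_gap: 0.1
gripper_force: 7.0
```

Request:
{"api": "send_rows", "payload": {
  "targets": [
    [-0.06, 0, 0, 0, 0],
    [-0.1, 0, 0, 0, 0],
    [-0.1, 0, 0, 0, 0],
    [-0.1, 0, 0, 0, 0]
  ]
}}

```text
clock: 16.62
position: [536.3, -77.2, 92.4]
tcp_rot: [0.205, 0.979, 0.001, -0.006]
contact_force: [-22.5, 9.5, 17.4]
finger_gap: -0.3
gripper_force: 12.0
```

The tab is hard against its stop. I'm backing off, lifting and clearing the view.

Request:
{"api": "send_rows", "payload": {
  "targets": [
    [0.3, 0, 0, 0, 0],
    [0.9, 0, 0, 0, 0],
    [1.5, 0, -0.5, 0, 0],
    [2.5, 0, -2.5, 0, 0],
    [3, 0, -4.5, 0, 0],
    [3.5, 2, -5, 0, 0],
    [3.5, 4, -5, 0, 0],
    [3.5, 6, -5, 0, 0]
  ]
}}

```text
clock: 17.62
position: [521.7, 94.5, 218.7]
tcp_rot: [0.206, 0.979, 0.0, 0.002]
contact_force: [-0.0, -1.3, 0.1]
finger_gap: -0.4
gripper_force: 0.0
```

```bash
python3 edge.py; python3 st.py; python3 - <<'E'
from meas import *
f=grab('side'); a=f['color'][200:300,270:400,::-1]; b=(g:=grab('top'))['color'][180:280,240:370,::-1]
cv2.imwrite('pics/fin.png',cv2.resize(np.hstack([a,b]),(800,310)))
for n,f in(('side',f),('top',g)):
    for a,c in cent(masks(f)[1]): print(n,a,c,plane(f,*c,97).round(1).tolist())
E
```

```text
top 142 edges [-44.  -16.9] mid -30.4 rel -7.1
side 89 edges [-44.4  -3.2] mid -23.8 rel -0.5
t 17.73 p [522.   96.9 218.2] F [-0.2  0.  -0.1] psi 156.5 gap -0.3 j [ 0.03  0.01  1.8   0.    1.32 -1.13] tilt [0.0031 0.0012]
side 128 [313.2, 209.0] [669.3, 202.8, 97.0]
side 19 [342.7, 267.4] [549.2, -87.1, 97.0]
top 663 [225.1, 134.3] [860.5, 239.2, 97.0]
top 640 [337.7, 136.1] [858.5, -52.8, 97.0]
top 187 [228.4, 204.1] [673.2, 223.6, 97.0]
top 59 [349.6, 251.9] [553.2, -83.4, 97.0]
top 12 [296.5, 137.5] [853.6, 53.8, 97.0]
```

View pics/fin.png

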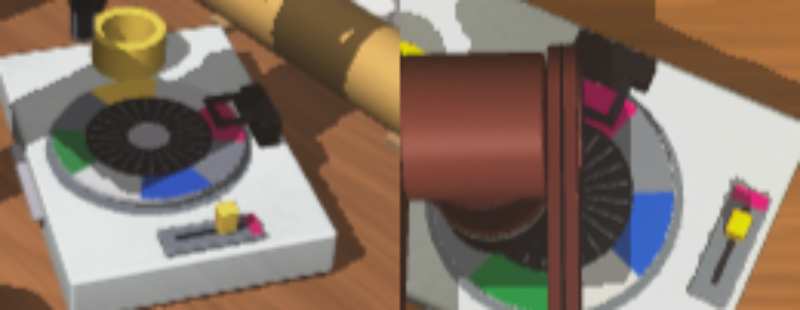

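```bash
python3 -c "from plant import hand_in; print(hand_in())"
```

```text
the job is handed in; nothing more can be done
None
```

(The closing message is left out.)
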